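Fit the flow sensor and raise the breathing-test stand

ROBOT

A 7-joint arm with a two-finger parallel gripper is mounted at the origin on a cart in front of the work surface, level with it; the furniture and walls round the work are solid. World frame = base frame: x ahead of the robot, y to its left, z up, the work surface at z = 0. Lengths are in m, angles in rad, forces in N, time in s.
With the tool pointing down it reaches from about 0.425 to 0.925 m from the base axis. Payload 6.8 kg.
Tool frame: the origin (TCP) lies between the finger pads; the fingertips stand 11 mm ahead of it and the grasp point (between the pads) lies 8 mm behind it; z points along the fingers, y is the line along which they close (so a half turn about z gives the same grasp; the last joint's range is limited). The gripper opens to 85 mm and grips with 20 to 120 N. Pads are 22 mm wide; open, the fingers measure 114 mm over their backs; the gripper's body (76 mm by 85 mm) begins 54 mm behind the grasp point. The pads swing forward as they close: fully open they stand 13 mm farther back than shut.
Start: joints at [-1.447, 0.477, 0.022, 1.555, -0.011, 1.109, -0.083], TCP at [0.155, 0.657, 0.242] pointing down, gripper open.
Joint ranges: [-2.96, 2.96], [-0.34, 2.1], [-1.41, 1.46], [0.24, 2.44], [-1.37, 4.51], [0.17, 1.92], [-2.96, 2.96]. Speed limits (rad/s): [2.39, 2.39, 3.14, 3.14, 3.14, 3.14, 3.14].

INTERFACE

Orientations are given as a unit quaternion [w, x, y, z].
In Python, from cell import env gives the robot as it stands. Calls block until the motion is done:
- env.reach(position, orientation): joint-space move of the TCP to a pose.
- env.movel(position, velocity=0.15, rot=None, stop_force=None): straight line of the TCP; rot=None keeps the orientation; velocity is the mean speed in m/s. With stop_force (N) it stops when the force on the tool has changed by that much, and returns True; else False.
- env.goto_joints(angles): joint-space move.
- env.grip(opening, f_grip=None): finger opening in m; f_grip is the grip in N (None keeps the last); returns when the fingers have stopped.
- env.dwell(seconds).
- env.inverse_kinematics(position, orientation): joint angles nearest the present ones, or None.
- env.camera(name): name is "scene" or "side" or "wrist"; returns the picture (384x512x3 uint8, blue, green, red); there is no depth.
- env.calibration(name): a dict with "fx", "fy", "cx", "cy" (pixels), "rvec" (rotation vector, rad) and "tvec" (3), from world to camera coordinates, as OpenCV has them. Camera axes: x right, y down, z forward; pixel columns grow to the right and rows downward; lengths in m; the calibration is good to about 2 mm. A picture is of the moment at which its call begins: read the wrist's pose just before it. calibration takes no time and is no camera call; for the wrist camera it gives the pose at the moment of the call.
A pose or a line that the arm cannot do raises env.PlanningError and nothing moves.
- env.job_done(): hands the job in; it is judged then, once.
Readings, each from a call of its own:
- env.get_time(): time.
- env.get_qpos(): joint angles.
- env.get_joint_velocities(): joint speeds.
- env.get_joint_torque(): joint torques, N m.
- env.get_tcp_pos(): TCP position.
- env.get_orientation(): TCP orientation.
- env.get_force(): force on the tool from outside, world axes, zero at the start.
- env.get_torque(): the same for the moment, N m.
- env.get_opening(): finger opening in m.
- env.get_gripper_force(): force on a finger pad.
Only numpy, scipy, OpenCV 4.12 (cv2) and the standard library are available. Lean on these libraries where they do the work, as an engineer would, in place of code of your own. Each camera call takes 0.05 s, during which the arm holds its last target. There are 200 camera calls.

TASK

Get the breathing-test stand ready: seat the flow sensor upright and fully down on the square stub of the stand's side arm, its mouthpiece pointing outward, straight away from the mast, and let go of it. Then squeeze the release button in the side of the stand's grip head, pull the head up past the first stop to the second stop, where both tubes are fully out, and finish while still holding it there by the grip head with the button squeezed in: the twist collars are open, and the mast sinks as soon as it is let go. Leave the other loose things on the desk where they are.

Things in the scene. Friction and masses are not known exactly. Their poses are not given: they have to be found in the camera images.
- test_stand: Telescoping table stand; it never slides or tips. Grey foot 115 (x) x 130 (y) x 14 mm, outer tube 32 mm across with a black collar, its top 105 mm up; a slotted steel keeper reaches 35 mm from the axis on the -x side at 81 to 104 mm. Origin: underside of the foot, on the mast's axis; z up. The button is on the -x side of the mast, the side arm points to +y.
- grip_head: Head on top of the mast; moves only straight up and down. Origin: on the mast's axis, underside of the head, 113 mm above the desk when down; axes as test_stand. Grey grip block on the axis: x -22 to +20, y -16 to +16, flat top at z = 66 mm. Side arm to +y, 18 mm wide, top at z = 15, stub at y = 95 mm.
- grip_mid (a point): Point inside the grip block, 20 mm below its top, level with the button's middle: grip here from above, one finger on the button (-x side), the other on the far (+x) face; 48 mm apart with the button out, 42 mm with it squeezed flush. Axes as test_stand; rises with the head.
- button_face (a point): Middle of the outer face of the black release button in the -x face of the grip block; it is 18 mm wide (y), 32 mm high (z), stands 6 mm proud and moves along +x as it is pressed.
- release_button (a joint): How far the button is pressed, m: 0 out, 0.006 fully in (flush with the block). Spring: 3 N at first, 8 N fully in. When out, its catch hooks under a bar of the outer tube and locks the lowered mast; pressed over 4 mm the mast is free.
- mast_inner (a joint): How far the inner tube (20 mm across, carries the head) stands out of the middle tube, m: 0 down, 0.060 out = first stop. It moves first; about 6 N of weight with the sensor on, 1.5 N of friction.
- mast_middle (a joint): How far the middle tube (26 mm across) stands out of the outer tube, m: 0 down, 0.060 out = second stop, a hard end. It follows the inner tube past the first stop, with 4 N more friction. Both out, the head is 120 mm higher than at the start. Neither tube locks when raised: let go, the head sinks.
- stub_seat (a point): Centre of the 32 mm square shoulder at the foot of the steel stub, on which the sensor's underside comes to rest; 132 mm above the desk when the mast is down. Axes as test_stand: z up, +y straight outward from the mast. The stub is 16 mm square, sides along x and y, rises 24 mm above this point, top edges chamfered 1 mm.
- flow_sensor: White flow sensor, loose, 0.12-0.22 kg, upright. Origin: mouth of its square socket, centre of its underside; z up, x to the mouthpiece. Grey sleeve 40 (x) x 36 (y) mm, z 0-28, square bore 18.5 mm wide, 28 deep; white housing 68 (x) x 38 (y), flat sides, z 28-62 mm: grip it across y. Breathing tube along x at z = 45: outlet to x = -47, mouthpiece 30 mm across, x 46 to 100 mm.
- mouth_end (a point): Centre of the open end of the sensor's mouthpiece, at (100, 0, 45) mm of flow_sensor; once fitted it lies 100 mm further along +y than stub_seat.
- pc_tower: Fixed black computer tower at the left of the desk, 345 (x) x 180 (y) x 405 mm high: keep the arm clear of it. Origin: centre of its underside.
- stapler: Bystander, loose: closed desk stapler, 120 (x) x 30 (y) x 38 mm. Origin: centre of its underside. Leave it alone.
- label_roll: Bystander, loose: white label roll lying flat, 58 mm across, 33 mm high. Origin: centre of its underside. Leave it alone.
- adaptor: Bystander, loose: black ribbed upright cylinder (tube adaptor), 52 mm across, 82 mm high. Origin: centre of its underside. Leave it alone.
- tape_roll: Bystander, loose: brown parcel tape roll lying flat, 92 mm across, 48 mm high. Origin: centre of its underside. Leave it alone.
- spare_mouthpiece: Bystander, loose: spare cardboard mouthpiece tube lying on its side, 30 mm across, 62 mm long (along its own y). Origin: centre of its underside. Leave it alone.

How it is judged:
On the way, in this order (a step that is already met when the one before it is completed fails the run):
1. the sensor is fully seated on the stub, mouthpiece outward, and let go, with the mast still down (z of flow_sensor in the frame of stub_seat between -0.004 and 0.004 m and horizontal distance between flow_sensor and stub_seat below 0.005 m and y of mouth_end in the frame of stub_seat above 0.09 m and contact force between the fingers and flow_sensor below 0.2 N and value of joint each of mast_inner, mast_middle below 0.01 m), for 0.2 s.
2. the release button is squeezed in between the fingers (value of joint release_button above 0.004 m and contact force between the fingers and grip_head above 2 N), for 0.1 s.
At the end, for the whole second after the job is handed in: Both tubes out to within 5 mm of their stops; the fingers grip the head (over 3 N), button in more than 4 mm, all still; the untouched sensor sits on the stub: underside within 4 mm of the shoulder, 5 mm of its centre, mouthpiece outward within about 25 degrees (value of joint each of mast_inner, mast_middle above 0.055 m and value of joint release_button above 0.004 m and contact force between the fingers and grip_head above 3 N and contact force between the fingers and flow_sensor below 0.5 N and linear speed of flow_sensor below 0.03 m/s and z of flow_sensor in the frame of stub_seat between -0.004 and 0.004 m and horizontal distance between flow_sensor and stub_seat below 0.005 m and y of mouth_end in the frame of stub_seat above 0.09 m); the arm keeps its last pose, push and grip.
It fails at once if a bystander is moved more than 30 mm (distance of any of stapler, label_roll, adaptor, tape_roll, spare_mouthpiece from where it was at the start of the episode above 0.03 m).
It also fails if it takes over 54 s, if anything falls off the work surface, if the arm or the gripper's body presses on something with over 40 N, if the wrist force passes 120 N, or if a joint passes its speed limit or range.

## Working session

There is one attempt and no reset: what is moved stays moved. The work goes in short steps, each a Python script; the robot and the scene stay as the last script left them, time stands still between calls to the robot, and variables do not carry over. Pictures are saved under pics/ and viewed, at most 10 in all, crops included, and the job is handed in when it is done.

```bash
mkdir -p pics && ls
python3 - <<'E'
from cell import env
import cv2,numpy as np
for n in ["scene","side","wrist"]:
    im=env.camera(n); cv2.imwrite(f"pics/{n}0.png",im)
    c=env.calibration(n); R,_=cv2.Rodrigues(np.array(c["rvec"])); print(n,c["fx"],c["cx"],c["cy"],"pos",(-R.T@np.array(c["tvec"]).ravel()).round(3),"fwd",R[2].round(2))
print(env.get_time(),env.get_orientation(),env.get_tcp_pos())
E
```

```text
cell.py
pics
scene 390.47571918932533 252.6317024419372 191.19848471552086 pos [-0.152 -0.601  1.071] fwd [ 0.53  0.48 -0.7 ]
side 421.31831975350207 262.9076164135248 188.07339716159083 pos [ 0.242 -0.713  1.493] fwd [ 0.21  0.47 -0.86]
wrist 302.5157262512631 255.83683793947995 194.65034586901828 pos [0.083 0.675 0.373] fwd [ 0.29 -0.07 -0.96]
0.15 [-3.10668068e-05  1.15622915e-01  9.93292945e-01 -6.82670402e-04] [0.15495124 0.65655224 0.24156444]
```

View pics/scene0.png

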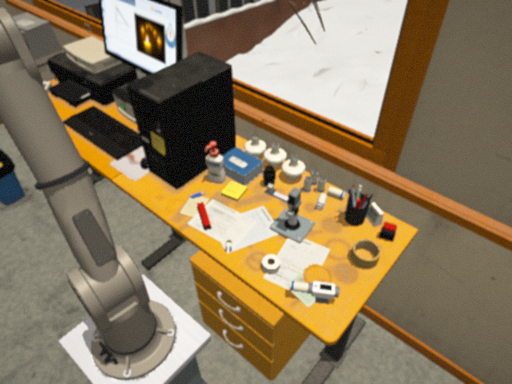

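View pics/side0.png

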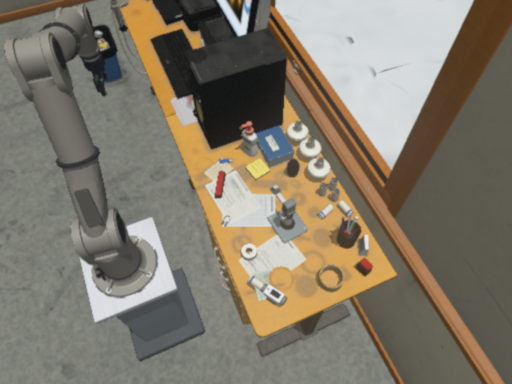

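The scene view shows the stand at about (292,225) and the white sensor at (315,290). In the side view they are at (287,225) and (268,290), and the tower is at upper left. I'll work out rough positions next.

```bash
cat > h.py <<'E'
from cell import env
import cv2,numpy as np
from scipy.spatial.transform import Rotation as Ro
def cam(n,c=None):
    c=c or env.calibration(n); R,_=cv2.Rodrigues(np.array(c["rvec"],float)); return c,R,-R.T@np.array(c["tvec"],float).ravel()
def ray(n,uv,c=None):
    c,R,o=cam(n,c); d=R.T@np.array([(uv[0]-c["cx"])/c["fx"],(uv[1]-c["cy"])/c["fy"],1]); return o,d
def onz(n,uv,z,c=None):
    o,d=ray(n,uv,c); return o+d*(z-o[2])/d[2]
def proj(n,p,c=None):
    c,R,o=cam(n,c); q=R@(np.array(p)-o); return np.array([c["fx"]*q[0]/q[2]+c["cx"],c["fy"]*q[1]/q[2]+c["cy"]])
def down(a): # tool down, closing axis (y) at world angle a
    y=np.array([np.cos(a),np.sin(a),0]); z=np.array([0,0,-1.]); q=Ro.from_matrix(np.c_[np.cross(y,z),y,z]).as_quat(); return q[[3,0,1,2]]
E
python3 - <<'E'
from h import *
P=lambda s,n,uv,z:print(s,n,onz(n,uv,z).round(3))
P("sensor","scene",(318,290),.05);P("sensor","side",(268,290),.05)
P("foot","scene",(292,228),.014);P("foot","side",(287,225),.014)
P("tower near","scene",(180,186),0);P("tower right-back","side",(283,125),0);P("tower near","side",(215,140),0)
P("tower toptop","scene",(173,110),.405)
P("roll","side",(249,252),.033);P("tape","side",(330,278),.048)
P("stapler","side",(220,184),.038)
for n,b in [("scene",(250,170,400,310)),("side",(210,150,380,310))]:
    im=cv2.imread(f"pics/{n}0.png")[b[1]:b[3],b[0]:b[2]]
    cv2.imwrite(f"pics/{n}c.png",cv2.resize(im,None,fx=4 if n=="scene" else 3.5,fy=4 if n=="scene" else 3.5,interpolation=cv2.INTER_CUBIC))
E
```

```text
sensor scene [ 0.439 -0.323  0.05 ]
sensor side [ 0.445 -0.314  0.05 ]
foot scene [ 0.607 -0.102  0.014]
foot side [ 0.623 -0.1    0.014]
tower near scene [0.502 0.378 0.   ]
tower right-back side [0.827 0.365 0.   ]
tower near side [0.515 0.41  0.   ]
tower toptop scene [0.471 0.289 0.405]
roll side [ 0.442 -0.151  0.033]
tape side [ 0.664 -0.363  0.048]
stapler side [0.449 0.165 0.038]
```

View pics/scenec.png

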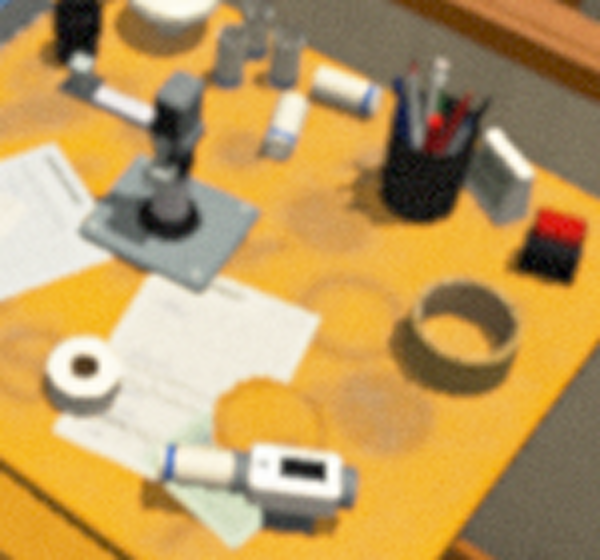

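The crop shows the stand with its side arm pointing up-left to the stub. The sensor's mouthpiece points left and the adaptor stands beyond the stub. I'll retract radially to clear the tower, then swing over and look with the wrist camera.

Run:
```python
from h import *
q0=np.array(env.get_qpos())
p=np.array(env.get_tcp_pos()); u=p[:2]/np.linalg.norm(p[:2])
for r,z in [(.43,.3),(.44,.28),(.45,.26)]:
    try: env.movel([*(u*r),z],velocity=.3); print("ok",r,z);break
    except env.PlanningError as e: print(e)
q=np.array(env.get_qpos()); print(q.round(3),env.get_tcp_pos())
a=np.arctan2(u[1],u[0]); q[0]+= (a-np.deg2rad(-22)); 
env.goto_joints(q); print(env.get_tcp_pos(),env.get_time())
import json
def shot(name):
    c=env.calibration("wrist"); im=env.camera("wrist"); cv2.imwrite(f"pics/{name}.png",im)
    json.dump({k:np.array(v).tolist() for k,v in c.items()},open(f"pics/{name}.json","w"))
shot("w1")
for p in [(.61,-.1,.1),(.44,-.32,.05)]: print(proj("wrist",p))
```

```text
ok 0.43 0.3
[-1.469  0.009 -0.016  2.029  0.     1.103 -0.145] [0.09894204 0.41949867 0.30005294]
[ 0.40003282 -0.16054782  0.30001057] 3.4667
[429.08499392  40.12327986]
[323.78365745 257.18948751]
```

View pics/w1.png

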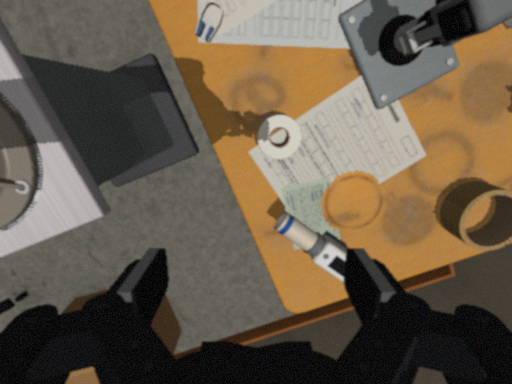

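The wrist view shows the stand at top right, with its mast near (400,40). The sensor is at (320,245) with its mouthpiece up-left, the label roll is at (280,137) and the tape roll at (485,215). I'll take a closer shot of each.

```bash
cat >> h.py <<'E'
import json
def shot(name):
    c=env.calibration("wrist"); im=env.camera("wrist"); cv2.imwrite(f"pics/{name}.png",im)
    json.dump({k:np.array(v).tolist() for k,v in c.items()},open(f"pics/{name}.json","w"))
def ld(name): return json.load(open(f"pics/{name}.json"))
E
python3 - <<'E'
from h import *
env.reach([.46,-.26,.30],down(np.pi)); shot("w2"); print(env.get_qpos())
env.reach([.61,-.07,.36],down(np.pi)); shot("w3"); print(env.get_qpos(),env.get_time())
a,b=[cv2.imread(f"pics/{n}.png") for n in("w2","w3")]
cv2.imwrite("pics/w23.png",cv2.resize(np.vstack([a[:300],b[:300]]),(512,600)))
E
```

```text
[ 0.23408686  0.17877048  0.18651115  1.84463062 -0.03672105  1.12151202
 -2.70721582]
[-0.46614743  0.32695801  0.64071361  1.59038347 -0.20037433  1.29184224
 -2.94016787] 6.7917
```

View pics/w23.png

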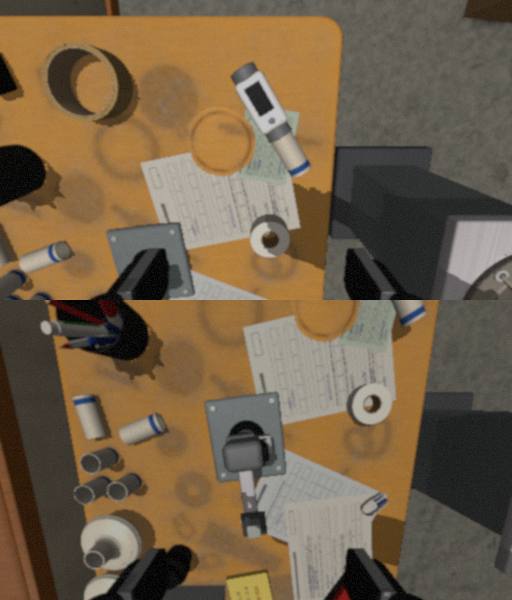

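Top panel (w2): the sensor housing is at about (260,97), with the mouthpiece end at (298,165). Bottom panel (w3): the grip block top is at (243,152), and the stub at (253,222). Next, zoomed crops to measure from.

Run:
```python
from h import *
a,b=[cv2.imread(f"pics/{n}.png") for n in("w2","w3")]
A=cv2.resize(a[50:190,220:320],None,fx=4,fy=4,interpolation=cv2.INTER_CUBIC)
B=cv2.resize(b[110:250,200:300],None,fx=4,fy=4,interpolation=cv2.INTER_CUBIC)
cv2.imwrite("pics/z.png",np.hstack([A,B]))
```

```text
(no output)
```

View pics/z.png

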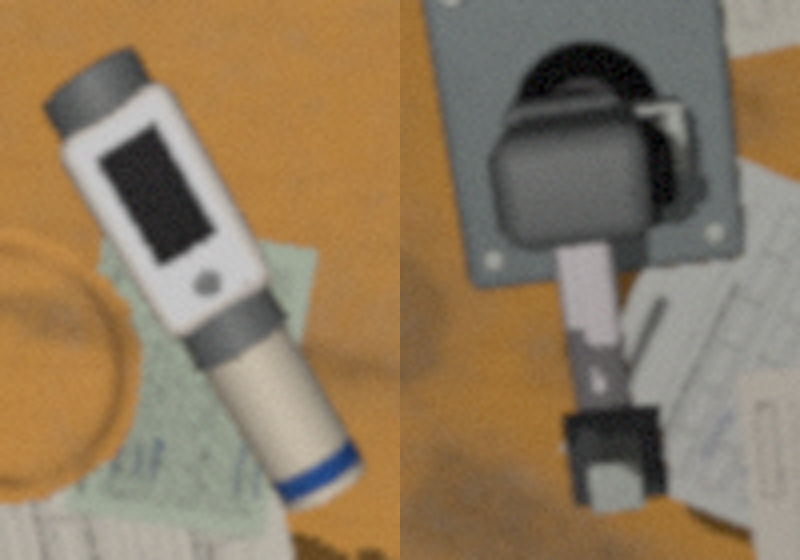

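Left: the sensor is clear, with its housing from crop (62,155) to (272,275) and the mouthpiece tip at (325,480). Right: shoulder square centred near crop (617,457), and stub top near (617,487). Measuring numerically.

Run:
```python
from h import *
c2,c3=ld("w2"),ld("w3")
im=cv2.imread("pics/w2.png"); hsv=cv2.cvtColor(im,cv2.COLOR_BGR2HSV)
m=((hsv[...,1]<40)&(hsv[...,2]>140)).astype(np.uint8); k=np.zeros_like(m);k[60:140,228:292]=1;m*=k
cs=cv2.findContours(m,cv2.RETR_EXTERNAL,2)[0]; h=max(cs,key=cv2.contourArea)
P=np.array([onz("w2",p,.062,c2)[:2] for p in h[:,0].astype(float)])
(cx,cy),wh,an=cv2.minAreaRect((P*1000).astype(np.float32)); print("housing",cx,cy,wh,an)
cr=lambda x,y,ox,oy:(x/4+ox-.375,y/4+oy-.375)
tip=onz("w2",cr(325,485,220,50),.058,c2); out=onz("w2",cr(97,82,220,50),.055,c2); print("tip",tip,"outlet",out, "ang",np.degrees(np.arctan2(*(tip-out)[1::-1])))
im=cv2.imread("pics/w3.png"); 
Z=lambda pts,z:np.array([onz("w3",cr(x-400,y,200,110),z,c3)[:2] for x,y in pts])
sh=Z([(563,413),(658,407),(668,493),(573,505)],.132); print("shoulder",sh.round(4).tolist(),sh.mean(0),[np.linalg.norm(sh[i]-sh[i-1]).round(4) for i in range(4)])
st=Z([(588,462),(640,460),(645,508),(592,512)],.156); print("stub",st.mean(0),[np.linalg.norm(st[i]-st[i-1]).round(4) for i in range(4)])
bl=Z([(493,152),(643,145),(650,243),(500,243)],.179); print("block",bl.round(4).tolist(),bl.mean(0),[np.linalg.norm(bl[i]-bl[i-1]).round(4) for i in range(4)])
hsv=cv2.cvtColor(im,cv2.COLOR_BGR2HSV)
m=((abs(hsv[...,0].astype(int)-98)<12)&(hsv[...,1]>25)&(hsv[...,1]<90)&(hsv[...,2]>70)).astype(np.uint8);k=np.zeros_like(m);k[85:190,200:292]=1;m*=k
print("foot px hsv",hsv[120,215],hsv[175,228])
h=max(cv2.findContours(m,cv2.RETR_EXTERNAL,2)[0],key=cv2.contourArea)
P=np.array([onz("w3",p,.014,c3)[:2] for p in h[:,0].astype(float)]); print("foot",cv2.minAreaRect((P*1000).astype(np.float32)))
```

```text
housing 452.29449462890625 -329.809326171875 (50.581966400146484, 73.02864837646484) 27.96455192565918
tip [ 0.40421435 -0.25051909  0.058     ] outlet [ 0.47488729 -0.36858199  0.055     ] ang 120.90491446803458
shoulder [[0.6296, -0.0115], [0.5996, -0.0135], [0.5961, 0.0161], [0.6269, 0.0203]] [0.61303815 0.00285291] [np.float64(0.0319), np.float64(0.0301), np.float64(0.0298), np.float64(0.031)]
stub [0.61264296 0.00281086] [np.float64(0.0164), np.float64(0.0155), np.float64(0.0158), np.float64(0.0161)]
block [[0.6438, -0.1008], [0.6052, -0.1025], [0.6033, -0.0768], [0.6428, -0.0769]] [ 0.62379421 -0.08923997] [np.float64(0.0239), np.float64(0.0386), np.float64(0.0258), np.float64(0.0395)]
foot px hsv [ 86  15 117] [ 95  14 108]Traceback (most recent call last):
  File "<stdin>", line 18, in <module>
ValueError: max() iterable argument is empty
```

Shoulder and stub agree at (0.613, 0.003), and their sizes match. I'll take close shots with the other camera yaw to refine the stub, stand yaw and sensor.

Run:
```python
from h import *
env.reach([.615,-.03,.30],down(np.radians(7))); shot("w4"); print(env.get_qpos())
env.reach([.44,-.31,.20],down(np.radians(30))); shot("w5"); print(env.get_qpos(),env.get_time())
a,b=[cv2.imread(f"pics/{n}.png")[0:300,100:420] for n in("w4","w5")]
cv2.imwrite("pics/z2.png",cv2.resize(np.hstack([a,b]),None,fx=1.25,fy=1.25,interpolation=cv2.INTER_CUBIC))
```

```text
[ 0.74427035  0.59240014 -1.18149487  1.58222537  0.55831666  1.34824424
 -0.38299539]
[ 1.42411217  0.62604609 -1.26734151  1.86983123  0.65874167  1.15125223
  0.44319562] 10.375
```

View pics/z2.png

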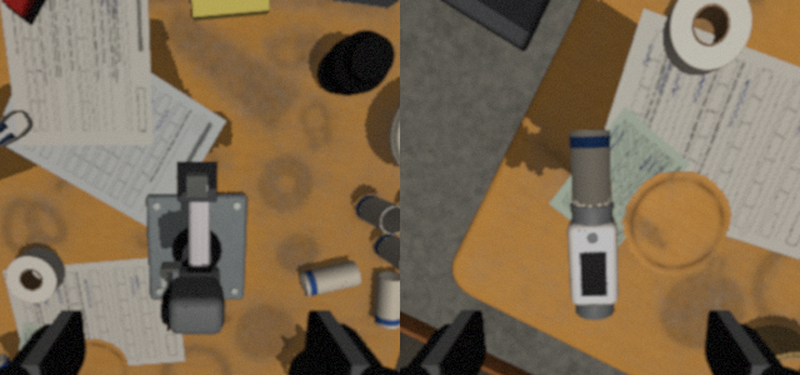

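Left: the stub and shoulder are at z2 (197,180), stand seen nearly aligned with the camera. Right: the sensor is axis-aligned, with its housing at z2 x 570–617, y 222–306. I'll enlarge both to pick edges.

Run:
```python
from h import *
a=cv2.imread("pics/w4.png")[120:275,205:305]; b=cv2.imread("pics/w5.png")[95:260,375-145:375-145+80]
A=cv2.resize(a,None,fx=3.8,fy=3.8,interpolation=cv2.INTER_CUBIC); b=cv2.imread("pics/w5.png")[98:253,215:315]
B=cv2.resize(b,None,fx=3.8,fy=3.8,interpolation=cv2.INTER_CUBIC)
A=cv2.convertScaleAbs(A,alpha=1.5,beta=15)
cv2.imwrite("pics/z3.png",np.hstack([A,B])); print(A.shape,B.shape)
```

```text
(589, 380, 3) (589, 380, 3)
```

View pics/z3.png

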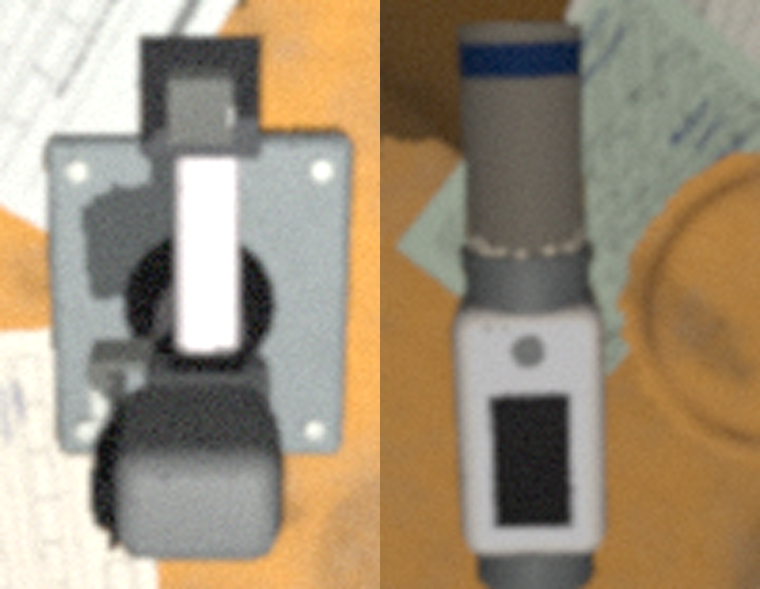

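Run:
```python
from h import *
c4,c5=ld("w4"),ld("w5"); s=3.8
def Z(n,c,pts,z,ox,oy): return np.array([onz(n,((x+.5)/s-.5+ox,(y+.5)/s-.5+oy),z,c)[:2] for x,y in pts])
def rep(t,q): print(t,q.mean(0).round(4),"sides",[np.linalg.norm(q[i]-q[i-1]).round(4) for i in range(4)],"down-img dir",np.degrees(np.arctan2(*((q[0]+q[1]-q[2]-q[3]))[::-1])).round(1))
rep("shoulder",Z("w",c4,[(141,38),(260,38),(260,156),(142,156)],.132,205,120))
rep("stub",Z("w",c4,[(168,77),(232,77),(235,140),(170,140)],.156,205,120))
rep("block",Z("w",c4,[(118,455),(280,455),(280,557),(120,557)],.179,205,120))
rep("foot",Z("w",c4,[(48,137),(352,133),(342,452),(61,450)],.014,205,120))
q=Z("w",c4,[(176,157),(237,157),(239,350),(177,350)],.128,205,120); rep("arm",q)
S=lambda p,z:Z("w",c5,[(x-380,y) for x,y in p],z,215,98)
q=S([(462,316),(601,316),(603,551),(467,551)],.062); rep("housing",q)
rep("screen",S([(490,396),(570,396),(572,525),(494,525)],.062))
print("tip",S([(520,25)],.058),"tip blue l/r",S([(460,60),(580,60)],.045).mean(0), "adaptor",onz("w",(100+355/1.25,62/1.25),.04,c4))
```

```text
shoulder [0.6132 0.0043] sides [np.float64(0.0304), np.float64(0.0303), np.float64(0.0304), np.float64(0.031)] down-img dir 97.3
stub [0.6131 0.005 ] sides [np.float64(0.015), np.float64(0.0152), np.float64(0.0151), np.float64(0.0156)] down-img dir 99.3
block [ 0.624  -0.0878] sides [np.float64(0.0276), np.float64(0.0389), np.float64(0.0276), np.float64(0.0395)] down-img dir 97.5
foot [ 0.6252 -0.0878] sides [np.float64(0.125), np.float64(0.1108), np.float64(0.1273), np.float64(0.1115)] down-img dir 97.3
arm [ 0.6203 -0.0388] sides [np.float64(0.0547), np.float64(0.0162), np.float64(0.0548), np.float64(0.0174)] down-img dir 97.6
housing [ 0.4546 -0.331 ] sides [np.float64(0.0626), np.float64(0.0336), np.float64(0.0626), np.float64(0.0351)] down-img dir 120.8
screen [ 0.4575 -0.3369] sides [np.float64(0.0348), np.float64(0.0198), np.float64(0.0349), np.float64(0.02)] down-img dir 121.3
tip [[ 0.40250709 -0.24706445]] tip blue l/r [ 0.40645508 -0.25425054] adaptor [0.74926202 0.12127633 0.04      ]
```

Shoulder, stub, foot and arm all agree: the seat is at about (0.613, 0.0045) and the +y yaw is 97.4°. The sensor is at (0.4543, -0.3315), yaw 120.8°. Next I'll switch to an elbow-neutral posture and grasp.

Run:
```python
from h import *
p=np.array(env.get_tcp_pos()); env.movel([*p[:2],.33],velocity=.3)
env.goto_joints([.234,.1788,.187,1.845,-.037,1.1215,.434]); print(env.get_tcp_pos())
o=down(np.radians(30.8)); env.reach([.4543,-.3315,.16],o); print(np.round(env.get_qpos(),2))
print("stop",env.movel([.4543,-.3315,.040],velocity=.1,stop_force=8),env.get_tcp_pos())
env.grip(.02,50); print("open",env.get_opening(),env.get_gripper_force())
print(env.movel([.4543,-.3315,.30],velocity=.2),env.get_force(),env.get_opening(),env.get_time())
shot("w6"); q=env.inverse_kinematics([.613,.0045,.24],down(np.radians(7.4))); print(q)
```

```text
[ 0.45949767 -0.25948302  0.29895007]
[ 0.39  0.39  0.16  1.91 -0.08  0.84  1.13]
stop False [ 0.45474115 -0.33180766  0.04062425]
open 0.03740558070164006 50.49146354198456
False [-0.36053356 -0.02630646 -2.65873719] 0.037352284337134126 16.4417
[-0.13796265  0.37706097  0.03768527  1.71512505 -0.01599563  1.04970495
  0.03419544]
```

Grasped: the opening is about 38 mm and the weight reading 2.7 N. Now to carry it over and lower it onto the stub.

Run:
```python
from h import *
o=down(np.radians(7.4)); env.reach([.613,.0045,.30],o); env.movel([.613,.0045,.215],velocity=.15)
f0=np.array(env.get_force())
s=env.movel([.613,.0045,.174],velocity=.03,stop_force=10); print(s,env.get_tcp_pos(),np.array(env.get_force())-f0,env.get_torque(),env.get_time())
shot("w7"); cv2.imwrite("pics/s7.png",np.hstack([cv2.resize(env.camera("scene")[180:260,260:340],(400,400),interpolation=2),cv2.resize(cv2.imread("pics/w7.png"),(400,300))[:, :] if 0 else cv2.resize(cv2.imread("pics/w7.png")[0:384],(400,400))]))
```

```text
False [0.61313313 0.00449479 0.17423099] [ 0.44883603  0.12836812 -0.24721405] [-0.01846558 -0.00709586  0.01161336] 20.1167
```

Run:
```python
from h import *
s=env.movel([.613,.0045,.168],velocity=.02,stop_force=8); print(s,env.get_tcp_pos(),env.get_force())
env.grip(.085); print(env.get_opening(),env.get_force())
env.movel([.613,.0045,.30],velocity=.2); shot("w8"); print(env.get_time())
a=cv2.imread("pics/w8.png")[0:300,100:420]; b=env.camera("scene")[160:270,240:350]
cv2.imwrite("pics/z4.png",np.hstack([cv2.resize(a,None,fx=1.4,fy=1.4),cv2.resize(b,(340,420),interpolation=2)]))
```

```text
True [0.61331362 0.00462625 0.17208048] [-2.06481524  0.24599547  6.20717846]
0.08523701262489326 [0.05627401 0.21811778 0.07953085]
21.85
```

View pics/z4.png

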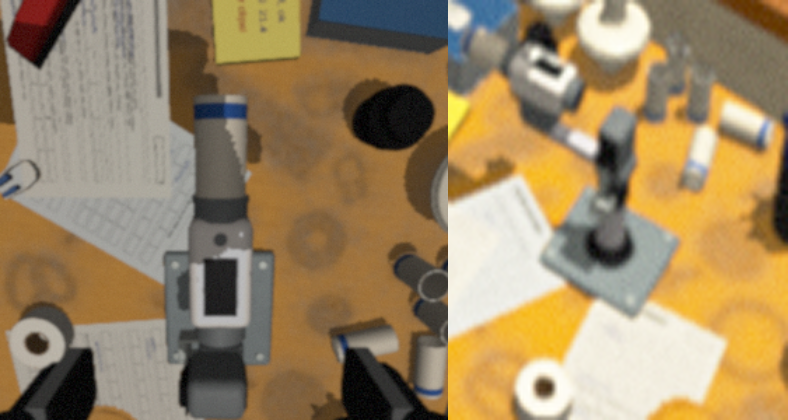

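The sensor is seated: contact came at the expected height and the mouthpiece points straight away from the mast. Next, squeeze the grip head.

Run:
```python
from h import *
x,y=.6242,-.0895; o=down(np.radians(7.4))
env.movel([x,y,.30],velocity=.2,rot=o)
print("stop",env.movel([x,y,.151],velocity=.12,stop_force=8),env.get_tcp_pos())
env.grip(.03,60); print("open",env.get_opening(),env.get_gripper_force(),env.get_force(),env.get_time())
```

```text
stop False [ 0.62478634 -0.08959273  0.15185605]
open 0.04120171563315462 60.28768077492714 [-4.73821438  0.21038458  4.2436905 ] 24.3833
```

Opening is 41–42 mm, so the button is flush and the side force is small. Lifting.

Run:
```python
from h import *
env.dwell(.3); x,y,z=env.get_tcp_pos(); x,y=.6242,-.0895
for d in (.03,.08,.112): print(d,env.movel([x,y,.151+d],velocity=.06,stop_force=40),env.get_tcp_pos()[2]-z,np.round(env.get_force(),1),env.get_opening())
s=env.movel([x,y,.151+.128],velocity=.02,stop_force=15); print(s,env.get_tcp_pos()[2]-z,np.round(env.get_force(),1),env.get_opening(),env.get_gripper_force())
env.dwell(.5); print(env.get_tcp_pos()[2]-z,np.round(env.get_force(),1),env.get_time())
shot("w9"); a=cv2.imread("pics/w9.png")[0:384,100:420]; b=env.camera("scene")[130:270,230:350]
cv2.imwrite("pics/z5.png",np.hstack([cv2.resize(a,(350,420)),cv2.resize(b,(360,420),interpolation=2)]))
```

```text
0.03 False 0.030244519854878388 [-5.3  0.1 -3.1] 0.04113896302488839
0.08 False 0.08025955339867091 [-7.1 -1.2 -6.4] 0.04164189269992184
0.112 False 0.11337423439329031 [-8.5 -1.9 -3.2] 0.04102269868671419
True 0.11912746188858636 [ 3.5  0.2 -3.8] 0.04116147860991764 70.28062731027603
0.1173403127390113 [ 6.5  0.6 -3.9] 28.0167
```

View pics/z5.png

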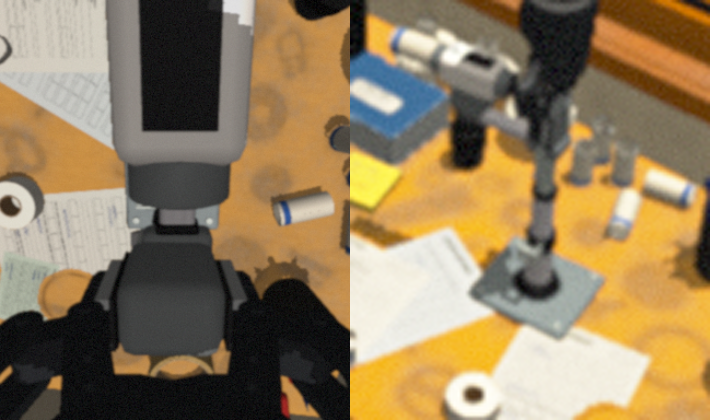

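The tubes are out by about 117–119 mm and the sensor is still on the stub. I'll pull gently up to confirm the end stop and leave an upward push on it.

Run:
```python
from h import *
for zt in (.2705,.2715,.2725,.2735):
    s=env.movel([.6242,-.0895,zt],velocity=.01,stop_force=25); env.dwell(.3)
    print(zt,s,np.round(env.get_tcp_pos(),4),np.round(env.get_force(),1),env.get_opening())
    if s or env.get_force()[2]<-15: break
```

```text
0.2705 False [ 0.6238 -0.0896  0.2703] [-5.9 -1.  -6.3] 0.041415304875500956
0.2715 False [ 0.6238 -0.0897  0.2715] [-4.9 -1.  -6.4] 0.041034466345976864
0.2725 False [ 0.6235 -0.0896  0.2717] [ -4.2  -2.1 -14.1] 0.0411676641943181
0.2735 False [ 0.6234 -0.0896  0.2719] [ -2.5  -2.4 -25.6] 0.041783268503436805
```

The end stop is confirmed 119.8 mm up, with no slip and a firm upward hold. Handing in.

Run:
```python
from h import *
env.movel([.6242,-.0895,.2727],velocity=.01); env.dwell(.3); print(env.get_tcp_pos(),env.get_force(),env.get_time())
print(env.job_done())
```

```text
[ 0.62343681 -0.08961522  0.2718741 ] [ -3.81279298  -2.98016505 -24.94417021] 31.425
the job is handed in; nothing more can be done
None
```

The job is handed in, though no verdict came back: the sensor is seated on the stub with its mouthpiece outward, and the arm is holding the grip head at the second stop (about 120 mm up) with the button squeezed in, at about 31 s.

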